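Present the ball of a stripped tripod head under the bench magnifier

ROBOT

A 6-joint arm with a two-finger parallel gripper is mounted at the origin on the work surface. World frame = base frame: x ahead of the robot, y to its left, z up, the work surface at z = 0. Lengths are in m, angles in degrees, forces in N, time in s.
With the tool pointing down it reaches from about 0.3 to 0.75 m from the base axis. Payload 8.5 kg.
Tool frame: the origin (TCP) lies on the centre line of the jaws, within the pads' length; the fingertips stand tips_ahead ahead of it and the grasp point (between the pads) lies 3 mm ahead of it (tips_ahead is the distance from the TCP to the fingertips, in m); z points along the fingers, y is the line along which they close (so a half turn about z gives the same grasp; the last joint's range is limited). The gripper opens to 85 mm and grips with 20 to 120 N. Pads are 22 mm wide; open, the fingers measure 114 mm over their backs; the gripper's body (76 mm by 85 mm) begins 54 mm behind the grasp point. The pads swing forward as they close: fully open they stand 13 mm farther back than shut.
Start: joints at [56.133, 21.807, 74.336, -0, 83.858, -12.336], TCP at [0.202, 0.512, 0.253] pointing down, gripper open.
Joint ranges: [-178.18, 178.18], [-50.72, 133.34], [12.68, 142.11], [-81.47, 261.47], [9.98, 163.14], [-165.26, 165.26]. Speed limits (degrees/s): [136.94, 136.94, 180, 180, 180, 180].

INTERFACE

Orientations are given as a 3x3 rotation matrix whose columns are the frame's x, y, z axes.
In Python, from rig import observe, get_image, close_job, tips_ahead gives the robot as it stands.
- The arm moves only by the shell command python3 -m creep 'ROWS' [FORCE]. ROWS is a JSON list of rows, 1 to 10 of them, each of 5 numbers: dx, dy, dz in m, then a turn about the tool's z in degrees, then the finger opening in m; each row shifts and turns the commanded pose from where the row before left it, along the tool's axes as they then stand; what a row does not reach is not made up. A row lasts 1/10 s, in which the tool goes at most 0.05 m and 8.59 degrees, less where a joint would pass 70% of its speed; a pose out of reach is approached as far as the arm can. The fingers move at their own pace and stop on an object; FORCE is the grip in N (left out, the last holds). Time passes only in rows, so rows that do not move let the fingers close. It prints the time, the measured TCP pose, the force, the opening and the grip force at its end.
- observe(): the state, without advancing time (a new reading comes with each control period).
- get_image(name): name is "side" or "top"; returns a dict with "pixels" (480x640x3 uint8, red, green, blue), "depth" (480x640 float32, m along the optical axis (not along the pixel's ray), 0 where there is no reading), "K" (3x3 intrinsics, pixels), "extrinsics" (4x4, takes a point from world to camera coordinates). Camera axes: x right, y down, z forward; pixel columns grow to the right and rows downward; lengths in m; the calibration is good to about 2 mm. A picture is of the moment at which its call begins.
- close_job(): hands the job in; it is judged then, once.
The state is a dict: "time_s": time; "q": joint angles; "qvel": joint speeds; "joint_efforts": joint torques, N m; "position": TCP position; "tool_rot": TCP orientation; "ft_force": force on the tool from outside, world axes, zero at the start; "wrist_torque": the same for the moment, N m; "grip_width": finger opening in m; "gripper_force": force on a finger pad.
Only numpy, scipy, OpenCV 4.12 (cv2) and the standard library are available. Lean on these libraries where they do the work, as an engineer would, in place of code of your own. Each camera call takes 0.05 s, during which the arm holds its last target. There are 200 camera calls.

TASK

The tripod ball head on the bench plate is being overhauled: lift its bare gold ball out of the open cup and lower it (no dropping) into the large round pocket of the white parts tray on the bench. Then pick the tray up by its blue handle and carry it to the bench magnifier without tipping it, so that the ball stays in its pocket, and finish still holding the tray there, level and still, with the ball in the middle of the lens's view at its focus, 130 mm from the glass on the underside that faces the robot. Do not touch the magnifier, and leave the collar, the clamp, the camera lens and the multimeter where they lie.

Things in the scene. Friction and masses are not known exactly. Their poses are not given: they have to be found in the camera images.
- ball_center (a point): centre of the loose gold-anodised aluminium ball, 36 mm diameter, about 60 g. It starts in the open cup of the ball head, its centre 72 mm above the bench; there its upper 29 mm stand free above the cup's rim. In the tray's pocket its centre is 18 mm above the pocket's floor
- ball: the same gold ball as a body; its origin lies on its surface, 18 mm from the centre, and turns with it as it rolls, so go by the centre point
- ball_head: dark tripod ball head, collar and stem off, fixed upright on the middle of an immovable aluminium plate 110 x 110 x 10 mm. Round cup 47 mm outside, 32 mm inside diameter; rim 61 mm, cup floor 54 mm above the bench. Lock knobs: 28 mm diameter, 38 mm high, to 51 mm out along +x; a small one 17 mm high, to 40 mm out along +y. Origin: on the cup's axis at bench height, z up
- tray: loose white moulded parts tray, about 180 g, a flat plate 150 (x) x 84 (y) x 10 (z) mm. Origin: centre of its underside; z up; x runs along the length from the handle end (-x) to the pocket end (+x). It has the large round pocket near the +x end, two small 23 mm wells holding screws, and a blue D handle near the -x end
- tray_pocket (a point): centre of the floor of the tray's large round pocket (35 mm diameter, 5 mm deep below the tray's top), at x +38, y 0, z +5 mm in the tray's frame. The ball rolls freely about 5 mm each way in it and climbs out if the tray is tipped about 40 degrees
- tray_handle (a point): middle of the grip bar of the tray's blue D handle, at x -42, y 0, z +40 mm in the tray's frame. The bar is 58 mm long (along the tray's x), 12 mm thick (along y, the way to grip it) and 20 mm high (30 to 50 mm above the tray's underside), open below
- magnifier: white bench magnifier lamp, fixed: round foot 144 mm diameter, gooseneck, round lens head 132 mm diameter, 22 mm thick. Origin: on the bench straight below the glass's centre, z up; the foot stands 140 mm along +x from it, -x looks to the robot. Its head is tilted 40 degrees: the underside looks down and to -x, the upper face up and to +x, so its edge nearest the robot is highest (331 mm)
- lens_center (a point): centre of the magnifier's glass (100 mm diameter), 280 mm straight above the magnifier's origin
- focus (a point): the lens's focus, a point in the air on the lens's axis 130 mm from the glass's centre on its underside: 84 mm from it towards the magnifier's -x and 100 mm lower, that is x -84, y 0, z +180 mm in the magnifier's frame. The ball's centre belongs here
- collar: bystander: loose dark collar ring of the ball head, 49 mm diameter, 14 mm high, near the ball head. Origin: centre of its underside
- clamp: bystander: loose dark quick-release clamp, 50 x 38 x 17 mm with a small red knob, near the ball head. Origin: centre of its underside
- lens_barrel: bystander: loose black camera lens standing upright, 66 mm diameter, 68 mm high, on the bench below the magnifier's head. Origin: centre of its underside
- multimeter: bystander: yellow multimeter lying on its back, 176 x 88 x 36 mm (43 mm over its dial), in front of the robot. Origin: centre of its underside, x along its length
There are look-alikes about, which are no part of the job. What is shaped like the tray but pink, purple or turquoise is not meant.

How it is judged:
By the outcome, as a careful person would: the job done as asked, in the order asked, and still so for the second after the job is handed in, while the arm keeps its last pose, push and grip.
It also fails if it takes over 69 s, if anything falls off the work surface, if the arm or the gripper's body presses on something with over 40 N, if the wrist force passes 120 N, or if a joint passes its speed limit or range.

## Working session

There is one attempt and no reset: what is moved stays moved. The work goes in short steps, Python scripts to look and compute and a shell command to move; the robot and the scene stay as the last step left them, time stands still between calls to the robot, and variables do not carry over. Pictures are saved under pics/ and viewed, at most 10 in all, crops included, and the job is handed in when it is done.

```bash
ls; mkdir -p pics; python3 - <<'E'
from rig import *
import cv2,numpy as np
s=observe(); print(s, tips_ahead)
for n in("top","side"):
    g=get_image(n); cv2.imwrite(f"pics/{n}0.png",g["pixels"][:,:,::-1]); np.savez(f"{n}0.npz",**g)
    E=g["extrinsics"]; print(n,g["K"].round(1).tolist(),E.round(3).tolist(),(-E[:3,:3].T@E[:3,3]).round(3), (g["depth"]>0).mean())
E
```

```text
pics
{'time_s': 0.0, 'q': array([ 5.61343149e+01,  2.18406703e+01,  7.43849384e+01, -1.95004650e-03,
        8.38580976e+01, -1.23352419e+01]), 'qvel': array([ 0.07679247, -0.06376892,  0.06588782, -0.00912742,  0.04411597,
       -0.10741191]), 'joint_efforts': array([-1.88614256e-03, -4.48470604e+01, -2.31276459e+01, -3.28023407e-04,
        4.81668947e-03, -2.21137566e-05]), 'position': array([0.20170148, 0.51139551, 0.25271367]), 'tool_rot': array([[-9.30223938e-01,  3.66991563e-01, -7.86013592e-04],
       [ 3.66992299e-01,  9.30223164e-01, -1.23195213e-03],
       [ 2.79052011e-04, -1.43445230e-03, -9.99998932e-01]]), 'ft_force': array([ 1.10073213,  0.45038122, -0.07948057]), 'wrist_torque': array([0.01329414, 0.02709136, 0.01821265]), 'gripper_force': 0.0, 'grip_width': 0.08543563514345544} 0.022
top [[488.2, 0.0, 318.4], [0.0, 488.2, 237.9], [0.0, 0.0, 1.0]] [[-0.029, -1.0, -0.011, -0.037], [-0.996, 0.03, -0.088, 0.535], [0.088, 0.009, -0.996, 1.351], [0.0, 0.0, 0.0, 1.0]] [ 0.413 -0.065  1.392] 0.9959700520833333
side [[480.8, 0.0, 320.1], [0.0, 480.8, 235.8], [0.0, 0.0, 1.0]] [[-0.994, -0.108, 0.0, 0.506], [-0.079, 0.73, -0.678, 0.181], [0.073, -0.674, -0.735, 1.113], [0.0, 0.0, 0.0, 1.0]] [0.436 0.673 0.941] 0.9960221354166666
```

View pics/top0.png

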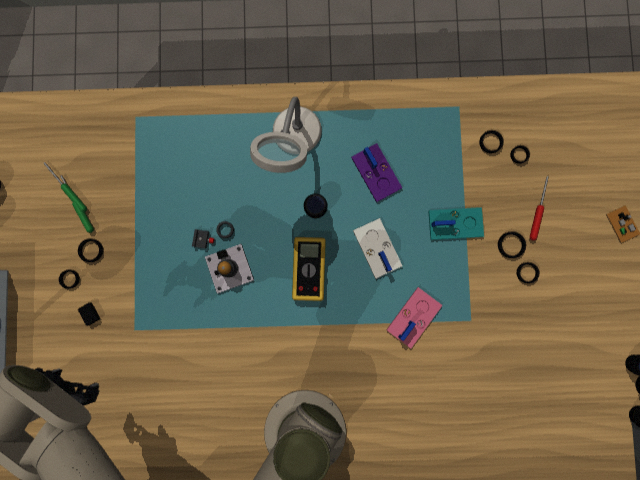

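View pics/side0.png

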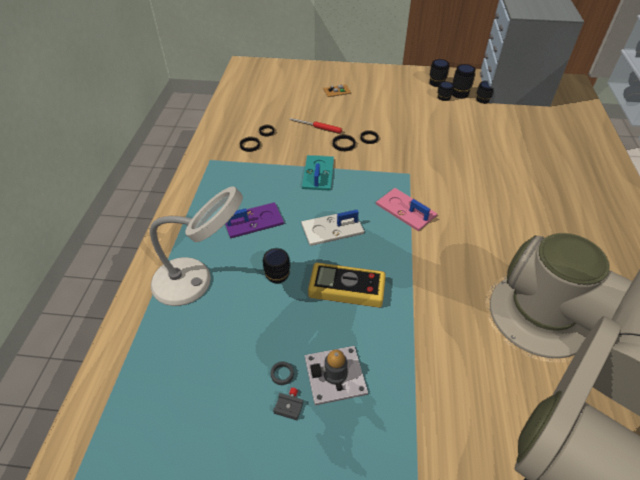

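The top view shows the ball at (226,268), the white tray around (378,248) with its handle at (385,262) and pocket at (372,237), the lens ring at (279,152) and the foot at (297,131). In the side view the ball is at (336,358), the tray at (332,228) and the ring at (215,214).

```bash
cat > h.py <<'E'
import cv2,numpy as np
from rig import *
def load(n): return dict(np.load(n))
def cam(g): E=g["extrinsics"]; return E[:3,:3],-E[:3,:3].T@E[:3,3]
def ray(g,uv):
    R,c=cam(g); d=R.T@np.linalg.inv(g["K"])@np.array([uv[0],uv[1],1.]); return c,d/np.linalg.norm(d)
def cast(g,uv,z): c,d=ray(g,uv); return c+d*(z-c[2])/d[2]
def tri(a,ua,b,ub):
    (c1,d1),(c2,d2)=ray(a,ua),ray(b,ub); t=np.linalg.lstsq(np.c_[d1,-d2],c2-c1,rcond=None)[0]
    p,q=c1+t[0]*d1,c2+t[1]*d2; return (p+q)/2,np.linalg.norm(p-q)
def cloud(g):
    v,u=np.mgrid[:480,:640]; R,c=cam(g); z=g["depth"]
    P=np.stack([u,v,np.ones_like(u)],-1)@np.linalg.inv(g["K"]).T*z[...,None]; return P@R+c
def mask(g,lo,hi,box):
    m=cv2.inRange(cv2.cvtColor(g["pixels"],cv2.COLOR_RGB2HSV),lo,hi); o=np.zeros_like(m); x0,y0,x1,y1=box; o[y0:y1,x0:x1]=m[y0:y1,x0:x1]
    n,l,s,c=cv2.connectedComponentsWithStats(o); k=1+s[1:,4].argmax(); return (l==k).astype(np.uint8)
def circ(m): return cv2.minEnclosingCircle(np.vstack(cv2.findContours(m,0,1)[0]))
GOLD=((8,90,50),(28,255,255)); BLUE=((105,120,40),(125,255,255)); WHITE=((0,0,120),(179,45,255))
E
python3 - <<'E'
from h import *
t,s=load("top0.npz"),load("side0.npz")
a=circ(mask(t,*GOLD,(205,245,255,292)));b=circ(mask(s,*GOLD,(315,335,360,375)));print("ball",a,b,tri(t,a[0],s,b[0]),cast(t,a[0],.072),cast(s,b[0],.072))
for n,g,bx,hb in(("top",t,(345,210,412,290),(375,245,400,280)),("side",s,(295,205,375,250),(330,205,362,230))):
    C=cloud(g)
    m=mask(g,*WHITE,bx); h=mask(g,*BLUE,hb); both=cv2.morphologyEx(m|h,cv2.MORPH_CLOSE,np.ones((5,5)))
    p=np.array([cast(g,c,.01)[:2] for c in np.argwhere(m)[:,::-1]],np.float32); r=cv2.minAreaRect(p); print(n,"tray",r)
    H=C[h>0]; H=H[H[:,2]>.044]; print("handle",len(H),H.mean(0) if len(H) else C[h>0].max(0),np.array(cv2.minAreaRect(H[:,:2].astype(np.float32))[0]),cv2.minAreaRect(H[:,:2].astype(np.float32))[1:] )
for n,g,bx in(("top",t,(240,95,335,185)),("side",s,(140,175,255,310))):
    C=cloud(g)[bx[1]:bx[3],bx[0]:bx[2]].reshape(-1,3); 
    hsv=cv2.cvtColor(g["pixels"],cv2.COLOR_RGB2HSV)[bx[1]:bx[3],bx[0]:bx[2]].reshape(-1,3)
    w=(hsv[:,1]<60)&(hsv[:,2]>90)
    f=C[w&(C[:,2]>.008)&(C[:,2]<.045)]; print(n,"foot",len(f),cv2.minEnclosingCircle(f[:,:2].astype(np.float32)),np.median(f[:,2]))
    k=C[(C[:,2]>.215)&(C[:,2]<.36)&w]; print("ring",len(k),k.min(0),k.max(0),k.mean(0)); np.save(n+"ring.npy",k)
E
```

```text
ball ((223.81817626953125, 267.0), 6.54619026184082) ((335.5873718261719, 358.7232971191406), 9.099037170410156) (array([0.45700235, 0.20430345, 0.07304391]), np.float64(0.0027882401690196637)) [0.45843284 0.20450498 0.072     ] [0.45563214 0.20378327 0.072     ]
top tray ((0.5025554895401001, -0.2190174013376236), (0.15194658935070038, 0.08424177020788193), 22.94279670715332)
handle 80 [ 0.46386444 -0.23493063  0.04966955] [ 0.46365821 -0.2353255 ] ((0.05536647140979767, 0.011549489572644234), 22.462448120117188)
side tray ((0.49981239438056946, -0.2170722335577011), (0.1548808366060257, 0.0938313752412796), 23.64190673828125)
handle 90 [ 0.46189634 -0.23342653  0.04885965] [ 0.4612391  -0.23520894] ((0.05537629872560501, 0.01531385350972414), 24.02979850769043)
top foot 918 ((0.8202840685844421, 0.021932601928710938), 0.10686660557985306) 0.021207265155344657
ring 1412 [ 0.65975638 -0.03289826  0.21506595] [0.86528305 0.09709743 0.33412922] [0.7253128  0.03034001 0.28400697]
side foot 2041 ((0.8010224103927612, -0.0743810385465622), 0.15960685908794403) 0.020877427728348663
ring 1844 [ 0.65718458 -0.03456209  0.21554099] [0.85690953 0.09936914 0.33125479] [0.72058209 0.0389678  0.28509977]
```

```bash
python3 - <<'E'
from h import *
t,s=load("top0.npz"),load("side0.npz")
for n,g in(("top",t),("side",s)):
    k=np.load(n+"ring.npy"); 
    for i in range(8):
        c=k.mean(0); nrm=np.linalg.svd(k-c)[2][2]; nrm*=np.sign(nrm[2]); d=(k-c)@nrm; k=k[abs(d)<(.02,.01,.006,.006,.004,.004,.004,.004)[i]]
    ex=np.array([nrm[0],nrm[1],0]);ex/=np.linalg.norm(ex);ey=np.cross([0,0,1],ex);w=np.cross(nrm,ey)
    q=np.c_[(k-c)@ey,(k-c)@w].astype(np.float32); cc,r=cv2.minEnclosingCircle(q); P=c+cc[0]*ey+cc[1]*w
    print(n,len(k),"n",nrm,"tilt",np.degrees(np.arccos(nrm[2])),"az",np.degrees(np.arctan2(nrm[1],nrm[0])),"topface ctr",P,r,"-11mm",P-.011*nrm)
# foot via 2D ellipse
C=cloud(t); 
for n,g,bx in(("top",t,(270,100,325,160)),("side",s,(148,255,215,308))):
    C=cloud(g); m=mask(g,*WHITE,bx); ok=(m>0)&(C[...,2]>.008)&(C[...,2]<.026)
    f=C[ok][:,:2].astype(np.float32); c,r=cv2.minEnclosingCircle(f); print(n,"foot",c,r,len(f),np.percentile(C[ok][:,2],[5,50,95]))
E
```

```text
top 695 n [ 0.62270671 -0.1385511   0.77009087] tilt 39.63795025472527 az -12.543873644545997 topface ctr [0.72662945 0.02888418 0.2854766 ] 0.07304266095161438 -11mm [0.71977967 0.03040824 0.2770056 ]
side 703 n [ 0.52687192 -0.15325008  0.83601459] tilt 33.27836747889132 az -16.218012756568523 topface ctr [0.72757677 0.02697178 0.27572638] 0.0811581015586853 -11mm [0.72178118 0.02865754 0.26653022]
top foot (0.8500296473503113, 0.007213267497718334) 0.06627044826745987 307 [0.01494349 0.02106312 0.02536643]
side foot (0.8495859503746033, 0.001659073168411851) 0.07113931328058243 1789 [0.01178736 0.02055187 0.02480897]
```

```bash
python3 - <<'E'
from h import *
t,s=load("top0.npz"),load("side0.npz"); out=[]; vis=[]
for n,g,bx in(("top",t,(240,125,320,180)),("side",s,(175,180,255,250))):
    C=cloud(g); a=np.radians(-12.5); ax=np.array([np.cos(a)*.643,np.sin(a)*.643,.766])
    d=(C-np.array([.715,.031,.28])); h=d@ax; r=np.linalg.norm(d-h[...,None]*ax,axis=-1)
    m=((abs(h)<.022)&(r<.075)).astype(np.uint8); o=np.zeros_like(m); o[bx[1]:bx[3],bx[0]:bx[2]]=m[bx[1]:bx[3],bx[0]:bx[2]]
    c=max(cv2.findContours(o,0,1)[0],key=len); e=cv2.fitEllipse(cv2.convexHull(c)); print(n,e); out.append(e[0])
    cs,hr=cv2.findContours(o,2,1); print([ (len(q),cv2.fitEllipse(q)) for q,hh in zip(cs,hr[0]) if hh[3]>=0 and len(q)>15])
    im=g["pixels"][:,:,::-1].copy(); im=cv2.resize(im[bx[1]-10:bx[3]+10,bx[0]-10:bx[2]+10],None,fx=4,fy=4)
    cv2.ellipse(im,(((e[0][0]-bx[0]+10.5)*4,(e[0][1]-bx[1]+10.5)*4),(e[1][0]*4,e[1][1]*4),e[2]),(0,0,255),1); vis.append(cv2.resize(im,(380,300)))
print(tri(t,out[0],s,out[1]),cast(t,out[0],.28),cast(s,out[1],.28)); cv2.imwrite("pics/ring.png",np.hstack(vis))
E
```

```text
top ((278.6656494140625, 150.5590057373047), (43.99863052368164, 58.05421447753906), 93.40911865234375)
[]
side ((212.23057556152344, 214.4046630859375), (31.310768127441406, 75.4054183959961), 48.923545837402344)
[]
(array([0.71820963, 0.03101906, 0.27753965]), np.float64(0.000839455296620469)) [0.71796656 0.03087324 0.28      ] [0.71671415 0.03345632 0.28      ]
```

View pics/ring.png

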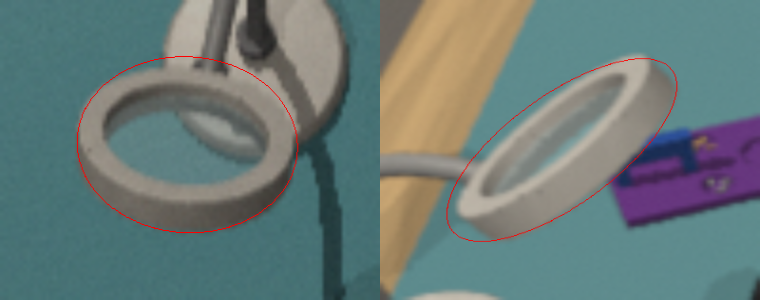

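The picture shows the ring in both views, with the fitted ellipses slightly large on the far side. The lens comes out at about (0.715, 0.031, 0.28) and agrees with the foot, so the focus is about (0.633, 0.049, 0.18). I turn the tool to the tray's yaw first (23°, a 135.5° turn).

```bash
cat > go.py <<'E'
import sys,numpy as np; from rig import observe
s=observe(); R,p=s["tool_rot"],s["position"]; T=np.array(eval(sys.argv[1])); 
print("t",round(s["time_s"],2),"p",p.round(4),"yaw",round(np.degrees(np.arctan2(R[1,0],R[0,0])),2),"tilt",round(np.degrees(np.arccos(-R[2,2])),2),"j",s["q"].round(0),"w",round(s["grip_width"],4),s["gripper_force"],"delta",(R.T@(T-p)).round(4))
E
python3 -m creep '[[0,0,0,8.5,0.085],[0,0,0,8.5,0.085],[0,0,0,8.5,0.085],[0,0,0,8.5,0.085],[0,0,0,8.5,0.085],[0,0,0,8.5,0.085],[0,0,0,8.5,0.085],[0,0,0,8.5,0.085]]'
python3 -m creep '[[0,0,0,8.5,0.085],[0,0,0,8.5,0.085],[0,0,0,8.5,0.085],[0,0,0,8.5,0.085],[0,0,0,8.5,0.085],[0,0,0,8.5,0.085],[0,0,0,8.5,0.085],[0,0,0,8,0.085],[0,0,0,0,0.085],[0,0,0,0,0.085]]'
python3 go.py '[.457,.204,.15]'
```

```text
time_s: 0.9
position: [0.2018, 0.5115, 0.253]
tool_rot: [[-0.002, 1.0, -0.0], [1.0, 0.002, -0.001], [-0.001, -0.0, -1.0]]
ft_force: [0.1, 0.4, -0.3]
grip_width: 0.085
gripper_force: 0.0
time_s: 1.9
position: [0.2018, 0.5115, 0.2531]
tool_rot: [[0.919, 0.394, -0.0], [0.394, -0.919, -0.0], [-0.0, 0.0, -1.0]]
ft_force: [0.0, -0.4, -0.5]
grip_width: 0.0849
gripper_force: 0.0
t 1.9 p [0.2018 0.5115 0.2531] yaw 23.18 tilt 0.03 j [ 56.  22.  74.  -0.  84. 123.] w 0.0849 0.0 delta [0.1136 0.3831 0.1032]
```

```bash
python3 -m creep '[[0.011,0.038,0,0,0.06],[0.011,0.038,0,0,0.06],[0.011,0.038,0,0,0.06],[0.011,0.038,0,0,0.06],[0.011,0.038,0,0,0.06],[0.011,0.038,0.02,0,0.06],[0.011,0.038,0.02,0,0.06],[0.011,0.038,0.02,0,0.06],[0.011,0.038,0.02,0,0.06],[0.011,0.038,0.02,0,0.06]]'
python3 -m creep '[[0.0036,0.0031,0.003,0,0.06],[0,0,0,0,0.06],[0,0,0,0,0.06]]'
python3 go.py '[.457,.204,.087]'
python3 - <<'E'
from h import *
t,s=get_image("top"),get_image("side")
a=t["pixels"][225:305,180:280,::-1]; b=s["pixels"][300:400,280:400,::-1]
cv2.imwrite("pics/app.png",np.hstack([cv2.resize(a,(400,400)),cv2.resize(b,(400,400))]))
E
```

```text
time_s: 2.9
position: [0.4522, 0.2033, 0.1526]
tool_rot: [[0.919, 0.393, 0.0], [0.393, -0.919, 0.0], [0.0, 0.0, -1.0]]
ft_force: [0.1, 0.6, -0.3]
grip_width: 0.06
gripper_force: 0.0
time_s: 3.2
position: [0.4556, 0.2039, 0.1508]
tool_rot: [[0.92, 0.392, 0.0], [0.392, -0.92, 0.0], [0.0, -0.0, -1.0]]
ft_force: [-0.3, -0.5, 0.6]
grip_width: 0.06
gripper_force: 0.0
t 3.2 p [0.4556 0.2039 0.1508] yaw 23.09 tilt 0.02 j [10. 23. 92.  0. 66. 77.] w 0.06 0.0 delta [0.0013 0.0004 0.0638]
```

View pics/app.png

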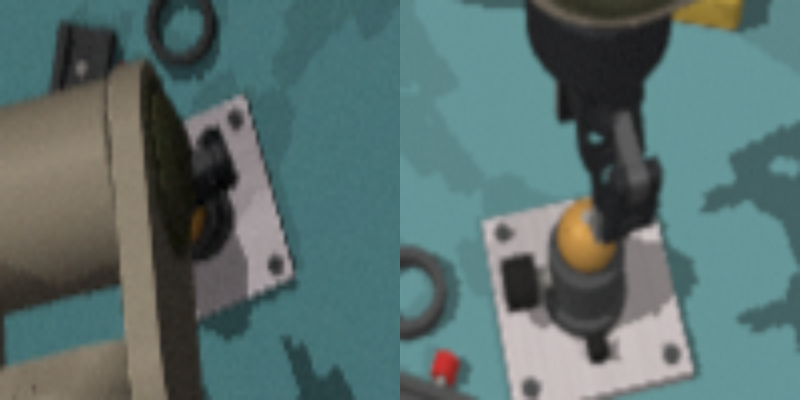

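The right crop shows the open fingers above the ball, with the cup clear of them. I descend and close gently.

```bash
python3 -m creep '[[0.0013,0.0004,0.02,0,0.06],[0,0,0.02,0,0.06],[0,0,0.015,0,0.06],[0,0,0.01,0,0.06],[0,0,0.001,0,0.06],[0,0,0,0,0.06],[0,0,0,0,0.03],[0,0,0,0,0.03],[0,0,0,0,0.03],[0,0,0,0,0.03]]' 30
python3 -m creep '[[0,0,0,0,0.03],[0,0,0,0,0.03],[0,0,0,0,0.03]]' 30
python3 go.py '[.457,.204,.2]'
```

```text
time_s: 4.3
position: [0.4577, 0.2035, 0.0851]
tool_rot: [[0.921, 0.39, 0.002], [0.39, -0.921, 0.0], [0.002, 0.0, -1.0]]
ft_force: [-0.9, -0.1, 6.9]
grip_width: 0.0341
gripper_force: 29.4
time_s: 4.6
position: [0.4577, 0.2034, 0.0851]
tool_rot: [[0.921, 0.39, 0.002], [0.39, -0.921, 0.0], [0.002, 0.0, -1.0]]
ft_force: [-0.4, -0.4, 6.7]
grip_width: 0.0338
gripper_force: 29.4
t 4.6 p [0.4577 0.2034 0.0851] yaw 22.97 tilt 0.09 j [10. 28. 96.  0. 56. 77.] w 0.0338 29.423215985298157 delta [-0.0002 -0.0008 -0.1149]
```

```bash
python3 - <<'E'
from h import *
s=get_image("side"); b=s["pixels"][310:400,285:405,::-1]
cv2.imwrite("pics/grip.png",cv2.resize(b,(800,600),interpolation=cv2.INTER_CUBIC))
C=cloud(s); m=mask(s,*GOLD,(305,325,370,380)); print(circ(m),m.sum(),C[m>0].min(0),C[m>0].max(0))
E
```

```text
((330.5, 359.0), 7.159010887145996) 73 [0.45917227 0.19086318 0.05519455] [0.47359867 0.23518233 0.13520832]
```

View pics/grip.png

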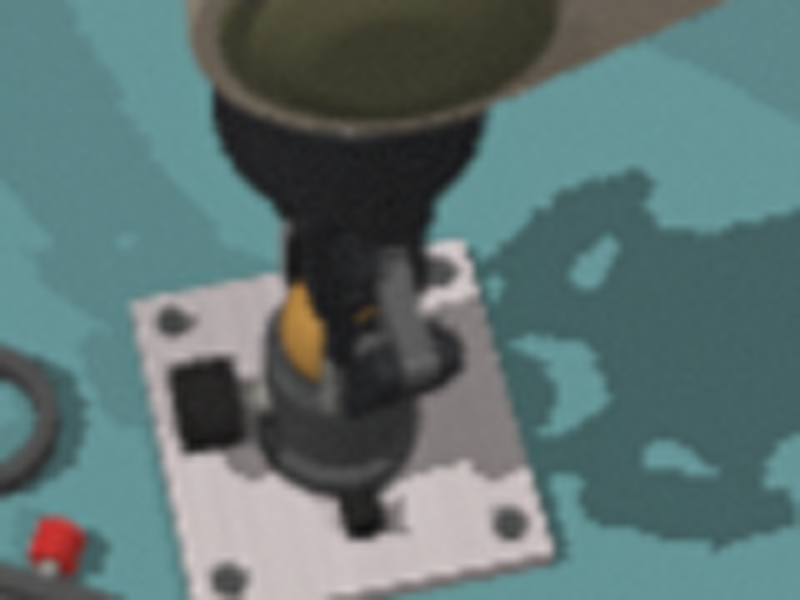

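The finger closes around the ball just above the rim (zoom ~(395,360)), with gold still visible on its left. I test it with a small 4 mm lift.

```bash
python3 -m creep '[[0,0,-0.002,0,0.03],[0,0,-0.002,0,0.03],[0,0,0,0,0.03],[0,0,0,0,0.03]]' 30
python3 go.py '[.457,.204,.2]'
```

```text
time_s: 5.05
position: [0.4572, 0.2033, 0.0883]
tool_rot: [[0.921, 0.39, -0.0], [0.39, -0.921, -0.0], [-0.0, -0.0, -1.0]]
ft_force: [0.3, -0.1, 0.1]
grip_width: 0.0339
gripper_force: 29.9
t 5.05 p [0.4572 0.2033 0.0883] yaw 22.97 tilt 0.01 j [10. 28. 96.  0. 56. 77.] w 0.0339 29.897890985012054 delta [ 0.     -0.0007 -0.1117]
```

```bash
python3 -m creep '[[0,0,-0.004,0,0.03],[0,0,-0.006,0,0.03],[0,0,-0.01,0,0.03],[0,0,-0.015,0,0.03],[0,0,-0.015,0,0.03],[0,0,-0.01,0,0.03],[0,0,0,0,0.03],[0,0,0,0,0.03]]' 30
python3 go.py '[.536,-.203,.148]'
python3 - <<'E'
from h import *
s=get_image("side"); 
C=cloud(s); m=mask(s,*GOLD,(295,285,380,380)); print(circ(m),m.sum(),np.median(C[m>0],0)); m=mask(s,*GOLD,(325,340,350,375)) 
b=s["pixels"][270:390,265:425,::-1]
cv2.imwrite("pics/lift.png",cv2.resize(b,(640,480),interpolation=cv2.INTER_CUBIC))
E
```

```text
time_s: 5.85
position: [0.4571, 0.2033, 0.1482]
tool_rot: [[0.921, 0.39, -0.0], [0.39, -0.921, -0.0], [-0.0, -0.0, -1.0]]
ft_force: [0.3, 0.1, -0.5]
grip_width: 0.0339
gripper_force: 29.9
t 5.85 p [0.4571 0.2033 0.1482] yaw 22.97 tilt 0.01 j [10. 23. 92.  0. 65. 77.] w 0.0339 29.941102266311646 delta [-8.590e-02  4.049e-01  2.000e-04]
((370.4444580078125, 301.0), 9.909555435180664) 126 [0.38409953 0.02323071 0.01887454]
```

View pics/lift.png

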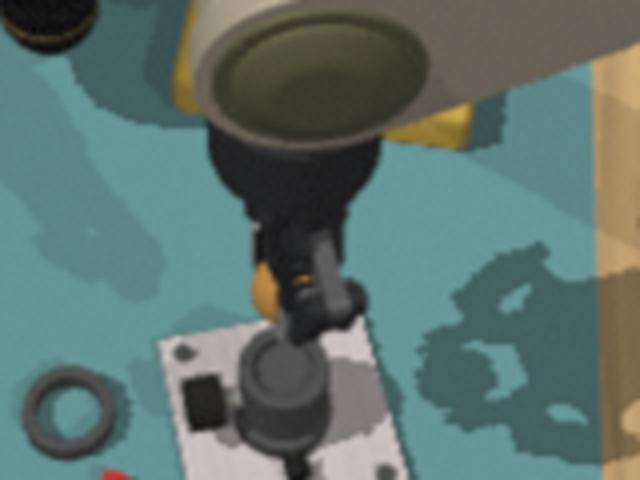

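The ball is between the fingers (crop ~(270,290)) and the cup is empty. I carry it over the tray.

```bash
python3 -m creep '[[-0.004,0.02,0,0,0.03],[-0.008,0.038,0,0,0.03],[-0.01,0.045,0,0,0.03],[-0.01,0.045,0,0,0.03],[-0.01,0.048,0,0,0.03],[-0.01,0.048,0,0,0.03],[-0.01,0.048,0,0,0.03],[-0.01,0.045,0,0,0.03],[-0.008,0.04,0,0,0.03],[-0.006,0.028,0,0,0.03]]' 30
python3 -m creep '[[0,0,0,0,0.03],[0,0,0,0,0.03],[0,0,0,0,0.03]]'
python3 go.py '[.536,-.2035,.036]'
python3 - <<'E'
from h import *
out=[]
for n,bx in(("top",(330,190,430,290)),("side",(280,180,390,260))):
    g=get_image(n); np.savez(n+"1.npz",**g); out.append(cv2.resize(g["pixels"][bx[1]:bx[3],bx[0]:bx[2],::-1],(400,400)))
cv2.imwrite("pics/over.png",np.hstack(out))
E
```

```text
time_s: 6.9
position: [0.5361, -0.2058, 0.1473]
tool_rot: [[0.921, 0.389, -0.001], [0.389, -0.921, 0.001], [-0.001, -0.001, -1.0]]
ft_force: [-0.4, 0.6, -0.9]
grip_width: 0.034
gripper_force: 30.0
time_s: 7.2
position: [0.5358, -0.2019, 0.1479]
tool_rot: [[0.92, 0.391, -0.001], [0.391, -0.92, 0.001], [-0.001, -0.001, -1.0]]
ft_force: [-0.4, 0.7, -0.7]
grip_width: 0.034
gripper_force: 30.0
t 7.2 p [ 0.5358 -0.2019  0.1479] yaw 23.02 tilt 0.08 j [-32.  29.  80.   0.  71.  34.] w 0.034 30.037243366241455 delta [-0.0004  0.0017  0.1119]
```

View pics/over.png

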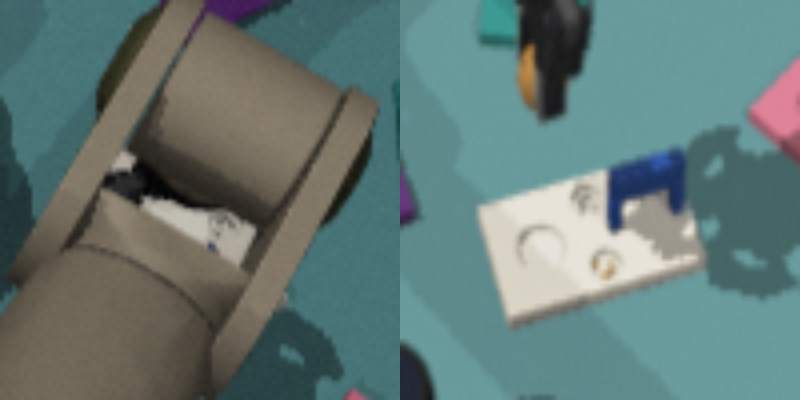

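```bash
python3 - <<'E'
from h import *
s=load("side1.npz")
def pj(p): q=s["K"]@(s["extrinsics"]@np.append(p,1))[:3]; return q[:2]/q[2],q[2]
m=mask(s,*GOLD,(300,185,345,215)); c=np.argwhere(m); uv,z=pj([.5358,-.2019,.135]); print("gold cols",c[:,1].min(),c[:,1].max(),"rows",c[:,0].min(),c[:,0].max(),"pred",uv,"r",480.8*.018/z)
print("pocket pred",pj([.536,-.2035,.010])[0])
g=cv2.cvtColor(s["pixels"],cv2.COLOR_RGB2GRAY); 
r=cv2.resize(g[218:240,300:336],None,fx=1,fy=1); print(r)
E
```

```text
gold cols 313 316 rows 188 200 pred [318.05269416 195.01114759] r 7.275376654239029
pocket pred [318.19057543 229.31039729]
[[128 130 133 139 140 139 139 137 139 141 141 145 153 169 179 195 214 217
  219 220 223 228 228 228 228 227 220 177 143 165 178 173 184 188 191 204]
 [125 125 125 132 139 141 143 146 159 176 186 204 217 219 221 225 228 228
  228 228 227 227 227 227 228 227 210 159 161 169 153 149 177 203 204 209]
 [124 127 132 139 154 169 185 203 216 222 223 226 228 228 227 227 228 227
  227 228 227 228 227 226 228 227 217 196 193 148 150 184 194 201 205 203]
 [128 158 192 195 198 203 208 215 222 227 228 227 228 227 227 228 227 227
  227 227 227 227 227 227 227 227 222 215 208 169 151 183 195 181 194 207]
 [127 160 202 212 213 210 211 211 215 222 226 227 227 227 227 227 227 227
  227 228 228 227 227 227 227 227 226 224 217 188 182 212 210 200 206 211]
 [128 155 196 212 212 212 211 211 211 214 217 221 227 227 228 228 228 228
  227 227 228 228 227 227 227 227 226 228 226 219 220 226 225 223 221 214]
 [126 142 183 211 212 212 211 212 210 212 212 214 222 228 227 225 223 219
  214 21
[... 1602 characters left out ...]
 212 211 211 211 211 211 211
  212 211 212 210 211 212 212 212 215 221 227 227 228 227 225 220 215 193]
 [125 125 126 125 125 129 156 195 213 212 212 210 211 211 211 212 211 211
  212 211 212 211 211 212 211 210 211 214 217 221 228 229 228 227 225 221]
 [126 126 125 124 124 125 142 182 210 212 211 211 212 211 211 211 211 211
  212 211 211 211 211 211 211 211 212 212 213 220 227 228 228 228 224 212]
 [126 126 126 125 124 124 125 159 201 211 213 212 211 212 211 211 211 211
  211 211 211 212 213 212 213 212 212 211 211 209 200 194 197 184 170 158]
 [125 124 126 126 125 125 124 145 187 212 212 212 211 211 212 211 212 211
  212 213 213 213 212 211 211 205 188 178 168 148 136 137 145 138 131 129]]
```

The pocket's ring is centred at pixel (318.3, 229.3), exactly as predicted. The ball is at most 2 mm off, so I lower it.

```bash
python3 -m creep '[[0.001,0.0017,0.015,0,0.03],[0,0,0.025,0,0.03],[0,0,0.025,0,0.03],[0,0,0.02,0,0.03],[0,0,0.012,0,0.03],[0,0,0.005,0,0.03],[0,0,0.002,0,0.03],[0,0,0.002,0,0.03],[0,0,0.002,0,0.03],[0,0,0,0,0.03]]'
python3 go.py '[.536,-.2035,.036]'
```

```text
time_s: 8.3
position: [0.5378, -0.2043, 0.0406]
tool_rot: [[0.921, 0.39, 0.0], [0.39, -0.921, -0.0], [0.0, 0.0, -1.0]]
ft_force: [-0.2, -0.0, -0.1]
grip_width: 0.0339
gripper_force: 30.0
t 8.3 p [ 0.5378 -0.2043  0.0406] yaw 22.97 tilt 0.03 j [-33.  38.  86.   0.  56.  34.] w 0.0339 30.043832659721375 delta [-0.0014 -0.0015  0.0046]
```

```bash
python3 -m creep '[[0,0,0.001,0,0.03],[0,0,0,0,0.03]]'
python3 -m creep '[[0,0,0.001,0,0.03],[0,0,0,0,0.03]]' | grep -E "pos|ft"
```

```text
time_s: 8.5
position: [0.5377, -0.2043, 0.0394]
tool_rot: [[0.921, 0.39, 0.0], [0.39, -0.921, -0.0], [0.0, 0.0, -1.0]]
ft_force: [-0.2, 0.1, -0.4]
grip_width: 0.0337
gripper_force: 30.0
position: [0.5377, -0.2043, 0.0382]
ft_force: [-0.2, 0.1, -0.5]
```

```bash
python3 -m creep '[[-0.001,-0.0005,0.001,0,0.03],[0,0,0,0,0.03]]' | grep -E "pos|ft"
python3 -m creep '[[0,0,0.001,0,0.03],[0,0,0,0,0.03]]' | grep -E "pos|ft"
```

```text
position: [0.5364, -0.2041, 0.0372]
ft_force: [0.2, -0.0, -1.4]
position: [0.5366, -0.2042, 0.0363]
ft_force: [-0.2, 0.5, -0.1]
```

```bash
python3 -m creep '[[0,0,0.001,0,0.03],[0,0,0,0,0.03]]' | grep -E "pos|ft"
python3 - <<'E'
from h import *
s=get_image("side"); cv2.imwrite("pics/low.png",cv2.resize(s["pixels"][195:255,285:365,::-1],(800,600),interpolation=cv2.INTER_CUBIC))
E
```

```text
position: [0.5368, -0.2042, 0.0361]
ft_force: [-0.7, 1.7, 6.8]
```

View pics/low.png

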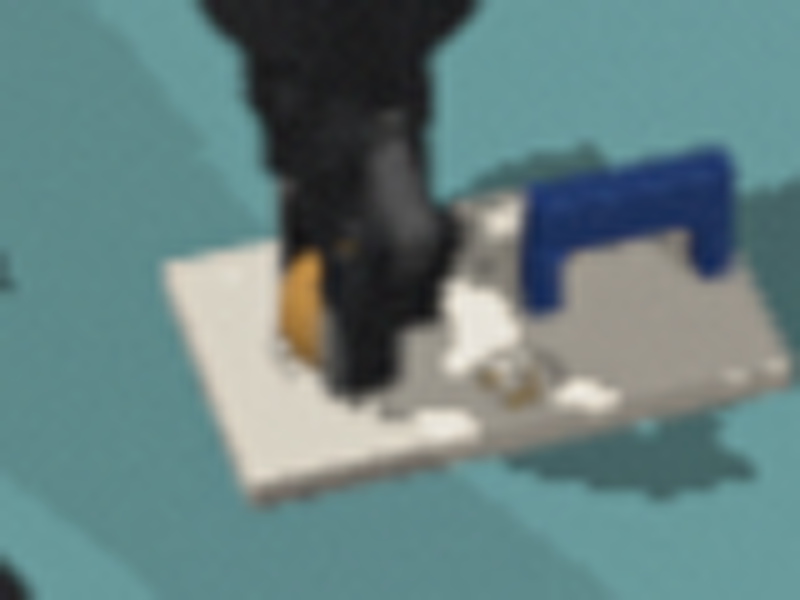

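The ball sits in the pocket at crop (310,310), with contact felt at the expected height. I release it and rise.

```bash
python3 -m creep '[[0,0,0,0,0.04],[0,0,0,0,0.05],[0,0,0,0,0.055],[0,0,0,0,0.055],[0,0,-0.01,0,0.055],[0,0,-0.02,0,0.055],[0,0,-0.03,0,0.055],[0,0,-0.03,0,0.055],[0,0,0,0,0.055],[0,0,0,0,0.055]]' | grep -E "pos|ft|width"
python3 - <<'E'
from h import *
s=get_image("side"); np.savez("side2.npz",**s)
m=mask(s,*GOLD,(305,205,332,242)); print("ball",circ(m),m.sum(),cast(s,circ(m)[0],.023))
h=mask(s,*BLUE,(325,195,372,235)); C=cloud(s); H=C[h>0]; H=H[H[:,2]>.044]; r=cv2.minAreaRect(H[:,:2].astype(np.float32)); print("handle",r)
m=mask(s,*WHITE,(295,205,375,250)); p=np.array([cast(s,c,.01)[:2] for c in np.argwhere(m)[:,::-1]],np.float32); print(cv2.minAreaRect(p))
E
python3 go.py '[.463,-.235,.13]'
```

```text
position: [0.5367, -0.2042, 0.1261]
ft_force: [-0.2, -1.1, -0.5]
grip_width: 0.0548
ball ((318.71875, 225.6875), 6.318862438201904) 121 [ 0.53467069 -0.20454448  0.023     ]
handle ((0.4614020884037018, -0.23477783799171448), (0.05497421324253082, 0.01593581959605217), 23.335351943969727)
((0.49949413537979126, -0.21641966700553894), (0.1549527794122696, 0.09446492046117783), 22.80399513244629)
t 10.4 p [ 0.5363 -0.204   0.1251] yaw 22.97 tilt 0.03 j [-33.  31.  81.   0.  68.  34.] w 0.0549 0.0 delta [-0.0796 -0.0001 -0.0049]
```

```bash
python3 -m creep '[[-0.025,0,0,0,0.055],[-0.03,0,0,0,0.055],[-0.018,-0.0001,0,0,0.055],[0,0,0.025,0,0.055],[0,0,0.03,0,0.055],[0,0,0.02,0,0.055],[0,0,0.007,0,0.055],[0,0,0,0,0.055],[0,0,0,0,0.055]]' | grep -E "pos|ft|width"
python3 go.py '[.4695,-.2325,.043]'
```

```text
position: [0.4696, -0.2328, 0.0438]
ft_force: [-0.4, 0.7, -0.0]
grip_width: 0.0551
t 11.3 p [ 0.4696 -0.2328  0.0438] yaw 22.97 tilt 0.03 j [-39.  34.  94.   0.  52.  28.] w 0.0551 0.0 delta [-0.     -0.0003  0.0008]
```

```bash
python3 -m creep '[[0,-0.0003,0,0,0.045],[0,0,0,0,0.035],[0,0,0,0,0.025],[0,0,0,0,0.018],[0,0,0,0,0.014],[0,0,0,0,0.012],[0,0,0,0,0.01],[0,0,0,0,0.005]]' 25 | grep -E "pos|ft|width|gripper"
python3 -m creep '[[0,0,0,0,0.005],[0,0,0,0,0.005],[0,0,0,0,0.005],[0,0,0,0,0.005]]' 110
python3 go.py '[.4695,-.2325,.043]'
```

```text
position: [0.4695, -0.2326, 0.0436]
ft_force: [1.4, -2.4, 3.4]
grip_width: 0.0118
gripper_force: 25.3
time_s: 12.5
position: [0.4695, -0.2326, 0.0438]
tool_rot: [[0.921, 0.39, 0.001], [0.39, -0.921, -0.001], [0.0, 0.001, -1.0]]
ft_force: [0.5, -1.8, 6.2]
grip_width: 0.0102
gripper_force: 108.2
t 12.5 p [ 0.4695 -0.2326  0.0438] yaw 22.97 tilt 0.07 j [-39.  34.  94.  -0.  52.  28.] w 0.0102 108.15904140472412 delta [ 0.     -0.0001  0.0008]
```

```bash
python3 -m creep '[[0,0,-0.001,0,0.005],[0,0,-0.002,0,0.005],[0,0,-0.004,0,0.005],[0,0,-0.005,0,0.005],[0,0,-0.005,0,0.005],[0,0,-0.003,0,0.005],[0,0,0,0,0.005],[0,0,0,0,0.005]]'
python3 - <<'E'
from h import *
s=get_image("side"); np.savez("side3.npz",**s); C=cloud(s)
m=mask(s,*GOLD,(295,185,335,245)); print("ball",circ(m),m.sum())
w=mask(s,*WHITE,(285,190,380,250)); P=C[w>0]; c=P.mean(0)
for i in range(4):
    A=np.c_[P[:,:2],np.ones(len(P))]; k=np.linalg.lstsq(A,P[:,2],rcond=None)[0]; P=P[abs(A@k-P[:,2])<.004]
print("plane slope",k, "along tray x deg",np.degrees(k[:2]@[.92,.39]),"y",np.degrees(k[:2]@[-.39,.92]),"z mean",P[:,2].mean(),len(P))
E
```

```text
time_s: 13.3
position: [0.4692, -0.2323, 0.0633]
tool_rot: [[0.921, 0.39, -0.0], [0.39, -0.921, 0.0], [-0.0, -0.0, -1.0]]
ft_force: [0.2, -0.5, -3.5]
grip_width: 0.0104
gripper_force: 107.2
ball ((318.68182373046875, 220.77272033691406), 6.365353107452393) 122
plane slope [-0.06224671  0.35322844  0.13352406] along tray x deg 4.611858721690297 y 20.010343731171716 z mean 0.02900742615714909 114
```

```bash
cat > tilt.py <<'E'
from h import *
import sys
def tilt(g,ctr,yaw,z0):
    C=cloud(g); y=np.radians(yaw); ex=np.array([np.cos(y),np.sin(y)]); ey=np.array([-ex[1],ex[0]])
    d=C[...,:2]-np.array(ctr); a,b=d@ex,d@ey; hsv=cv2.cvtColor(g["pixels"],cv2.COLOR_RGB2HSV)
    k=(abs(a)<.07)&(abs(b)<.037)&(abs(C[...,2]-z0)<.02)&(hsv[...,1]<45)&(hsv[...,2]>90)
    A=np.c_[a[k],b[k],np.ones(k.sum())]; z=C[k][:,2]
    for i in range(6):
        c=np.linalg.lstsq(A,z,rcond=None)[0]; r=abs(A@c-z); q=r<max(.0025,2*np.median(r)); A,z=A[q],z[q]
    return "n %d slope x %.2f y %.2f deg, top z at centre %.4f"%(len(z),*np.degrees(np.arctan(c[:2])),c[2])
if __name__=="__main__":
    print(tilt(load("side0.npz"),(.501,-.218),23,.01)); print(tilt(load("top0.npz"),(.501,-.218),23,.01)); print(tilt(load("side3.npz"),(.501,-.218),23,.03))
E
python3 tilt.py
```

```text
n 620 slope x 0.09 y 0.85 deg, top z at centre 0.0097
n 619 slope x -0.10 y 1.00 deg, top z at centre 0.0094
n 517 slope x -0.10 y 0.09 deg, top z at centre 0.0294
```

The tray is level and lifted 19.5 mm. I raise it to height, then carry it across.

```bash
python3 -m creep '[[0,0,-0.005,0,0.005],[0,0,-0.01,0,0.005],[0,0,-0.015,0,0.005],[0,0,-0.02,0,0.005],[0,0,-0.02,0,0.005],[0,0,-0.02,0,0.005],[0,0,-0.02,0,0.005],[0,0,-0.015,0,0.005],[0,0,-0.008,0,0.005],[0,0,-0.004,0,0.005]]' | grep -E "pos|ft|width"
python3 -m creep '[[0,0,0,0,0.005],[0.002,-0.002,0,0,0.005],[0.005,-0.005,0,0,0.005],[0.009,-0.009,0,0,0.005],[0.013,-0.013,0,0,0.005],[0.016,-0.016,0,0,0.005],[0.018,-0.018,0,0,0.005],[0.018,-0.018,0,0,0.005],[0.018,-0.018,0,0,0.005],[0.018,-0.018,0,0,0.005]]' | grep -E "pos|ft|width"
python3 -m creep '[[0.016,-0.017,0,0,0.005],[0.013,-0.014,0,0,0.005],[0.009,-0.01,0,0,0.005],[0.006,-0.007,0,0,0.005],[0.003,-0.004,0,0,0.005],[0.001,-0.001,0,0,0.005],[0,0,0,0,0.005],[0,0,0,0,0.005],[0,0,0,0,0.005]]' | grep -E "pos|ft|width"
python3 go.py '[.5665,.021,.2008]'
```

```text
position: [0.4693, -0.2323, 0.2013]
ft_force: [0.1, 0.1, -2.7]
grip_width: 0.0104
position: [0.5316, -0.0768, 0.2]
ft_force: [0.6, -1.5, -2.2]
grip_width: 0.0101
position: [0.5548, -0.0119, 0.2004]
ft_force: [-0.1, 0.1, -1.7]
grip_width: 0.01
t 16.25 p [ 0.5548 -0.0119  0.2004] yaw 22.92 tilt 0.0 j [-13.  25.  79.  -0.  77.  54.] w 0.01 107.54675030708313 delta [ 0.0236 -0.0257 -0.0004]
```

```bash
python3 -m creep '[[0.002,-0.002,0,0,0.005],[0.004,-0.004,0,0,0.005],[0.005,-0.006,0,0,0.005],[0.005,-0.006,0,0,0.005],[0.004,-0.004,0,0,0.005],[0.002,-0.002,0,0,0.005],[0.001,-0.001,0,0,0.005],[0,0,0,0,0.005],[0,0,0,0,0.005],[0,0,0,0,0.005]]' | grep -E "pos|ft|width"
python3 go.py '[.5665,.021,.2008]'
cat > fin.py <<'E'
from h import *; from tilt import tilt
t,s=get_image("top"),get_image("side"); p=observe()["position"]; c=p[:2]+[.032,.0146]; b=p+[.0665,.028,-.0208]; u=[]
for n,g in(("top",t),("side",s)):
    q=g["K"]@(g["extrinsics"]@np.append(b,1))[:3]; q=(q[:2]/q[2]); x,y=q.astype(int); m=mask(g,*GOLD,(x-16,y-16,x+17,y+17)); e=circ(m); u.append(e[0]); print(n,"pred",q.round(1),"seen",np.round(e[0],1),round(e[1],1),m.sum(),"at z.18",cast(g,e[0],.18).round(4),tilt(g,c,23,p[2]-.034))
print("ball",b.round(4),tri(t,u[0],s,u[1]))
for g,n in((t,"t"),(s,"s")): cv2.imwrite(f"pics/fin_{n}.png",g["pixels"][:,:,::-1])
cv2.imwrite("pics/fin.png",np.hstack([cv2.resize(t["pixels"][100:280,200:400,::-1],(400,360)),cv2.resize(s["pixels"][120:300,140:340,::-1],(400,360))]))
E
python3 fin.py
```

```text
position: [0.5662, 0.0204, 0.2004]
ft_force: [0.2, -0.1, -2.5]
grip_width: 0.0101
t 17.25 p [0.5662 0.0204 0.2004] yaw 22.95 tilt 0.0 j [-10.  26.  77.  -0.  77.  57.] w 0.0101 107.64259815216064 delta [ 0.0005 -0.0005 -0.0004]Traceback (most recent call last):
  File "fin.py", line 4, in <module>
    q=g["K"]@(g["extrinsics"]@np.append(b,1))[:3]; q=(q[:2]/q[2]); x,y=q.astype(int); m=mask(g,*GOLD,(x-16,y-16,x+17,y+17)); e=circ(m); u.append(e[0]); print(n,"pred",q.round(1),"seen",np.round(e[0],1),round(e[1],1),m.sum(),"at z.18",cast(g,e[0],.18).round(4),tilt(g,c,23,p[2]-.034))
                                                                                        ~~~~^^^^^^^^^^^^^^^^^^^^^^^^^^^^^^^
  File "h.py", line 16, in mask
    n,l,s,c=cv2.connectedComponentsWithStats(o); k=1+s[1:,4].argmax(); return (l==k).astype(np.uint8)
                                                     ~~~~~~~~~~~~~~^^
ValueError: attempt to get argmax of an empty sequence
```

```bash
sed -i 's/^for n,g in(("top",t),("side",s)):/for n,g in(("side",s),("top",t)):/; s/^print("ball".*$//' fin.py; python3 - <<'E'
s=open('fin.py').read().split('\n')
i=[k for k,l in enumerate(s) if l.startswith('cv2.imwrite')][0]; j=[k for k,l in enumerate(s) if l.startswith('for n,g in')][0]
l=s.pop(i); s.insert(j,l); open('fin.py','w').write('\n'.join(s))
E
python3 fin.py 2>&1 | grep -v File
```

```text
side pred [258.  257.1] seen [256.9 258.7] 8.3 208 at z.18 [0.6342 0.0533 0.18  ] n 991 slope x -0.04 y 0.30 deg, top z at centre 0.1665
Traceback (most recent call last):
ValueError: attempt to get argmax of an empty sequence
```

View pics/fin.png

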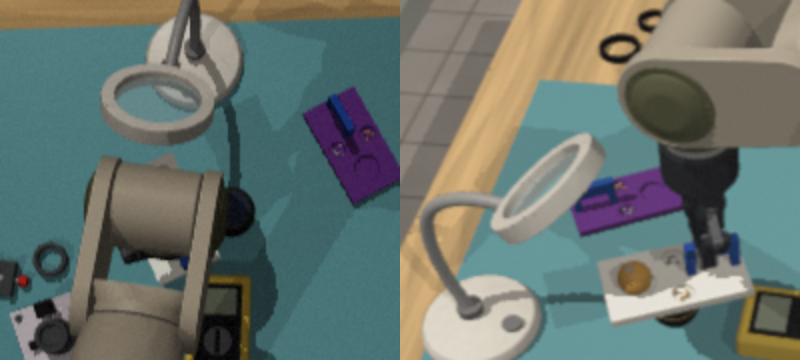

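The ball sits in its pocket at side crop (633,277). The tray is level and the head untouched, and both estimates of the ball's position agree with the focus to within a few millimetres. I hand it in.

```bash
python3 -c "
from rig import *
s=observe(); print(s['time_s'],abs(s['qvel']).max(),s['ft_force'],s['gripper_force']); print(close_job())"
```

```text
17.45 0.08570108720736146 [ 1.15355423e-03  4.90782572e-01 -2.08389509e+00] 107.64314532279968
the job is handed in; nothing more can be done
None
```

The job is handed in at 17.5 s: the gold ball is in the white tray's pocket, and the arm is holding the tray level and still at the magnifier, with the ball within about 4 mm of the focus by my own measurement (top view blocked by the wrist).

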